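# Sort the tagged timber blanks into their sloping nests

## Robot

A 6-joint arm with a two-finger parallel gripper is mounted at the origin on the work surface; the furniture and walls round the work are solid. World frame = base frame: x ahead of the robot, y to its left, z up, the work surface at z = 0. Lengths are in m, angles in rad, forces in N, time in s.
With the tool pointing down it reaches from about 0.375 to 0.9 m from the base axis. Payload 3.1 kg.
Tool frame: the origin (TCP) lies at the centre of the arm's flange, where the gripper is bolted on; the fingertips stand 173 mm ahead of it and the grasp point (between the pads) lies 155 mm ahead of it; z points along the fingers, x is the direction in which the jaws open and shut, and the axes are right-handed (so a half turn about z gives the same grasp; the last joint's range is limited). The gripper opens to 85 mm and grips with 20 to 120 N. Pads are 22 mm wide; open, the fingers measure 114 mm over their backs; the gripper's body (76 mm by 85 mm) begins 54 mm behind the grasp point. The pads swing forward as they close: fully open they stand 13 mm farther back than shut.
Start: joints at [0.926, 0.527, 1.433, -0, 1.181, -0.178], TCP at [0.281, 0.558, 0.405] pointing down, gripper open.
Joint ranges: [-3.08, 3.08], [-0.75, 2.2], [0.22, 2.44], [-1.43, 4.57], [0, 2.65], [-2.85, 2.85]. Speed limits (rad/s): [2.79, 2.79, 3.14, 3.14, 3.14, 3.14].

## Interface

Orientations are given as a unit quaternion [x, y, z, w].
In Python, from station import manip gives the robot as it stands.
- The arm moves only by the shell command python3 -m jog 'ROWS' [OPENING] [FORCE]. ROWS is JSON, a list that holds one entry, the list of rows, each a list of 4 numbers: the shift along the world's x, y, z in mm, then the turn about the world's z in degrees. A call has exactly 8 rows; each row shifts and turns the commanded pose from where the row before left it; what a row does not reach is not made up. A row lasts 1/8 s, in which the tool goes at most 62.5 mm and 10.7 degrees, less where a joint would pass 70% of its speed; a pose out of reach is approached as far as the arm can. A call is refused whole if a number of a shift passes 62.5 or a number of a turn 10.7, either way. A call with a gripper value outside its range is refused whole. OPENING is the opening in per cent of the stroke, from 0 (shut) to 100 (fully open), set as the call begins (- or left out, the last holds). The fingers move at their own pace and stop on an object; FORCE is the grip in N (left out, the last holds). Time passes only in rows, so rows that do not move let the fingers close, or fill a call up. It gives the time, the measured TCP pose, the force and the opening at its end, in the units of the state.
- manip.sense(): the state, without advancing time (a new reading comes with each control period).
- manip.snapshot(name): name is "side" or "top"; returns the picture (400x640x3 uint8, red, green, blue); there is no depth.
- manip.camera_info(name): a dict with "fx", "fy", "cx", "cy" (pixels), "R" (3x3) and "t" (3): a world point X has camera coordinates R X + t. Camera axes: x right, y down, z forward; pixel columns grow to the right and rows downward; lengths in m; the calibration is good to about 2 mm. A picture is of the moment at which its call begins. camera_info takes no time and is no camera call.
- manip.sign_off(): hands the job in, once; it reports no verdict.
The state is a dict: "t": time; "q": joint angles; "qd": joint speeds; "tau": joint torques, N m; "tcp_pos": TCP position; "tool_rot": TCP orientation; "force": force on the tool from outside, world axes, zero at the start; "ft_torque": the same for the moment, N m; "finger_gap": opening from 0.0 (shut) to 1.0 (fully open).
Only numpy, scipy, OpenCV 4.12 (cv2) and the standard library are available. Lean on these libraries where they do the work, as an engineer would, in place of code of your own. Each camera call takes 0.05 s, during which the arm holds its last target. There are 200 camera calls.

## Task

Sort the three inspected timber blanks by the shape of their metal tags: the two round-tagged (passed) blanks each go in a nest marked with a round disc, and the bar-tagged (rejected) blank, which someone has put in a round-marked nest by mistake, goes in the nest marked with a bar. Leave every blank lying flat on the bed inside the strips of its own nest, tag upward, and do not disturb the sanding block or the star knob lying among them.

Things in the scene. Friction and masses are not known exactly. Their poses are not given: they have to be found in the camera images.
- round_blank_1_center (a point): a sawn wooden blank 55 (x) x 130 (y) x 22 (z) mm, about 0.14 kg, with a thin grey metal tag, 4 mm thick, fixed flat on the middle of its top face: a round disc 34 mm across. The point is the centre of the wood (11 mm above the underside); y runs along the 130 mm length, z out of the tagged face. Starts flat on the table.
- round_blank_2_center (a point): a sawn wooden blank 55 (x) x 130 (y) x 22 (z) mm, about 0.14 kg, with a thin grey metal tag, 4 mm thick, fixed flat on the middle of its top face: a round disc 34 mm across. The point is the centre of the wood (11 mm above the underside); y runs along the 130 mm length, z out of the tagged face. Starts flat on the table.
- bar_blank_center (a point): a sawn wooden blank 55 (x) x 130 (y) x 22 (z) mm, about 0.14 kg, with a thin grey metal tag, 4 mm thick, fixed flat on the middle of its top face: a narrow bar 12 x 64 mm, along y. The point is the centre of the wood (11 mm above the underside); y runs along the 130 mm length, z out of the tagged face. Starts wrongly in the pocket of round_nest_1, sloping with its bed.
- round_nest_1_bed: sloping bed of a fixed wooden nest stand (base 110 x 160 mm; all three alike), marked by a round metal disc 34 mm across; holds the bar blank at the start. Origin: on the bed surface, middle of the pocket, 60 mm above the table; x up the slope (away from robot), y along the pocket, z square to the bed, 25 degrees from vertical, leaning towards the robot. The bed is flat from x = -40 to +82 mm; the marker, 4 mm high, is at x = +64
- round_nest_2_bed: bed of a like stand, same axes, marked by a round disc, empty. Pocket in every bed: 61.5 mm (x) by 138 mm (y), bounded by dark strips 8 mm wide and 10 mm high: whole strips at its two ends, short ones at its four corners, which leave a 92 mm gap in the middle of each long side for fingers to pass down to the bed
- bar_nest_bed: bed of a like stand, same size, axes and pocket, empty, but marked by a narrow metal bar 12 x 64 mm along y in place of the disc
- sanding_block_center (a point): a cork sanding block 64 (x) x 112 (y) x 30 (z) mm; a bystander lying loose on the table, not to be disturbed. The point is at half its height
- star_knob_center (a point): a black star knob standing on its stem, 44 mm across, 46 mm high; a bystander lying loose on the table, not to be disturbed. The point is at half its height

How it is judged:
By the outcome, as a careful person would: the job done as asked, in the order asked, and still so for the second after the job is handed in, with the robot touching nothing.
It also fails if it takes over 72 s, if anything falls off the work surface, if the arm or the gripper's body presses on something with over 40 N, if the wrist force passes 120 N, or if a joint passes its speed limit or range.

## Working session

There is one attempt and no reset: what is moved stays moved. The work goes in short steps, Python scripts to look and compute and a shell command to move; the robot and the scene stay as the last step left them, time stands still between calls to the robot, and variables do not carry over. Pictures are saved under pics/ and viewed, about 8 in all and at most 12, crops included, and the job is handed in when it is done.

```bash
ls; mkdir -p pics; python3 - <<'E'
from station import manip
import cv2,numpy as np
for n in("top","side"):
    im=manip.snapshot(n); cv2.imwrite(f"pics/{n}0.png",im[:,:,::-1])
    c=manip.camera_info(n); R=np.array(c["R"]);print(n,c["fx"],c["fy"],c["cx"],c["cy"],"\n",R.round(3),(-R.T@np.array(c["t"])).round(3))
print(manip.sense())
E
```

```text
pics
top 365.6224979559133 365.6224979559133 321.5510295094932 196.7521641964493 
 [[ 0.011 -1.     0.017]
 [-0.984 -0.014 -0.178]
 [ 0.178 -0.015 -0.984]] [0.333 0.194 0.936]
side 476.5776738910723 476.5776738910723 321.9373660307734 195.03972172977277 
 [[ 0.996  0.087  0.004]
 [ 0.059 -0.64  -0.766]
 [-0.064  0.763 -0.643]] [ 0.53  -0.635  0.757]
{'t': 0.1, 'q': array([ 9.26526684e-01,  5.28408815e-01,  1.43375961e+00,  1.69333551e-05,
        1.18141896e+00, -1.78516693e-01]), 'qd': array([-0.00111711, -0.00212208, -0.00447915, -0.00050208, -0.00074964,
        0.00071457]), 'tau': array([ 6.58480008e-05, -4.43303239e+01, -1.78587306e+01, -2.30951582e-04,
        3.78781042e-03, -1.67813539e-05]), 'tcp_pos': array([0.28048231, 0.55819214, 0.40381389]), 'tool_rot': array([ 8.51205026e-01,  5.24832363e-01, -9.31279426e-04,  3.57095401e-04]), 'force': array([ 0.02860338, -0.8813198 , -1.22478916]), 'ft_torque': array([-0.00094427,  0.01016798,  0.03526048]), 'finger_gap': 1.003426888476228}
```

View pics/top0.png

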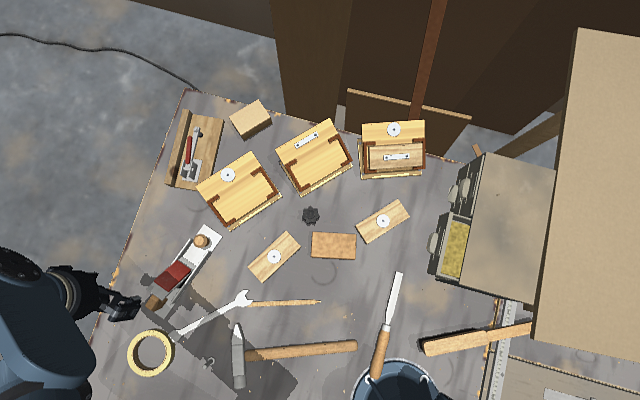

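View pics/side0.png

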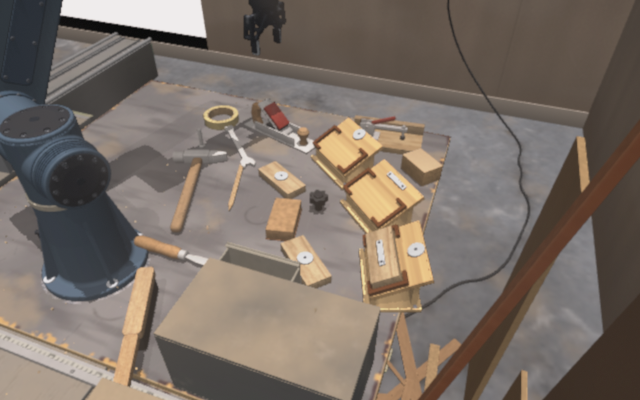

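The top view shows round tags at about (274,257) and (383,221), with the bar-tagged blank at (396,157) in the right-hand nest, which has a disc marker at (394,129). The bar-marked nest is at about (313,157), and the empty disc-marked nest at (240,190). The sanding block is at (333,245) and the knob at (311,215). Next I'll segment and triangulate.

```bash
cat > h.py <<'E'
from station import manip
import cv2,numpy as np
C={n:manip.camera_info(n) for n in("top","side")}
def ray(n,p):
    c=C[n];R=np.array(c["R"]);d=R.T@np.array([(p[0]-c["cx"])/c["fx"],(p[1]-c["cy"])/c["fy"],1]);return -R.T@np.array(c["t"]),d/np.linalg.norm(d)
def proj(n,X):
    c=C[n];v=np.array(c["R"])@X+np.array(c["t"]);return np.array([c["fx"]*v[0]/v[2]+c["cx"],c["fy"]*v[1]/v[2]+c["cy"]])
def tri(a,b):
    (o,d),(p,e)=ray("top",a),ray("side",b)
    s=np.linalg.lstsq(np.c_[d,-e],p-o,rcond=None)[0];A=o+s[0]*d;B=p+s[1]*e
    return (A+B)/2,np.linalg.norm(A-B)
def plane(n,p,o,nn):
    c,d=ray(n,p);return c+d*((o-c)@nn)/(d@nn)
def blobs(m,lo,hi):
    k,l,s,c=cv2.connectedComponentsWithStats(m.astype(np.uint8));return [(i,s[i],c[i]) for i in range(1,k) if lo<=s[i][4]<=hi],l
E
python3 - <<'E'
from h import *
out=[]
for n,(x0,y0,x1,y1) in (("top",(165,80,455,290)),("side",(230,100,460,315))):
    im=cv2.imread(f"pics/{n}0.png");h=cv2.cvtColor(im,cv2.COLOR_BGR2HSV)
    g=(h[...,1]<45)&(h[...,2]>170); g[:y0]=0;g[y1:]=0;g[:,:x0]=0;g[:,x1:]=0
    d=(h[...,2]<110)&(h[...,1]>110)&(h[...,0]<20); d[:y0]=0;d[y1:]=0;d[:,:x0]=0;d[:,x1:]=0
    for nm,m,lo in(("tag",g,25),("strip",d,15)):
        for i,s,c in blobs(m,lo,900)[0]: print(n,nm,s[:4],s[4],c.round(1))
    cr=im[y0:y1,x0:x1];cv2.imwrite(f"pics/{n}c.png",cv2.resize(cr,None,fx=2.7,fy=2.7,interpolation=cv2.INTER_CUBIC))
E
```

```text
top tag [387 122  14  15] 149 [393.5 128.7]
top tag [294 131  25  18] 120 [305.8 139.6]
top tag [191 132   7  27] 74 [193.6 141.6]
top tag [384 153  26   8] 121 [396.4 156.2]
top tag [182 159  20  23] 163 [192.9 170. ]
top tag [220 168  15  14] 158 [227.2 174.3]
top tag [323 180  11  10] 40 [327.6 184.8]
top tag [452 186   3  16] 31 [453.5 194.2]
top tag [437 212  18  67] 248 [444.7 245.9]
top tag [376 214  14  14] 141 [382.7 220.5]
top tag [179 224  43  60] 669 [200.  248.8]
top tag [430 233   8  20] 95 [433.4 242.4]
top tag [171 238  19  27] 52 [180.3 251.2]
top tag [267 249  14  15] 152 [273.6 256.2]
top tag [199 257  27  33] 444 [215.6 270.7]
top tag [392 271  11  19] 133 [397.1 280.8]
top tag [406 285   7   5] 29 [408.9 287.1]
top strip [241 118  31  22] 156 [256.1 129. ]
top strip [188 137   4  27] 30 [190.  149.9]
top strip [336 138  15  24] 35 [343.1 149.3]
top strip [362 142   2  15] 21 [362.7 148.9]
top strip [173 169   6   9] 32 [175.3 172.5]
top strip [213 206  15  20] 22 [220.1 215.5]
top strip [165 269  26  21] 183 [171.  280.2]
side tag [377 124  24   5] 40 [388.9 126. ]
side tag [230 129   9  12] 54 [233.3 135. ]
side tag [279 128  35  25] 244 [298.8 141. ]
side tag [353 129  13  10] 96 [358.9 133.5]
side tag [373 131   7   9] 37 [376.1 135. ]
side tag [239 148  17  19] 156 [245.1 157.9]
side tag [274 171  14   9] 96 [280.8 175.2]
side tag [387 172  19  18] 107 [396.3 180.3]
side tag [376 240   9  26] 156 [380.2 252.1]
side tag [408 243  17  13] 171 [415.8 249.1]
side tag [230 245  69  21] 103 [264.7 255.2]
side tag [297 252  16  12] 159 [304.6 257.3]
side strip [273 103   7   9] 30 [275.7 108.1]
side strip [265 108   6   9] 15 [267.7 112.1]
side strip [316 128  25  15] 40 [327.  134.1]
side strip [339 155  28  19] 55 [353.5 164.6]
side strip [347 171  28  16] 51 [360.2 177.6]
side strip [373 206  33  22] 66 [391.  216.9]
side strip [369 282  39  13] 98 [389.6 288.4]
```

View pics/topc.png

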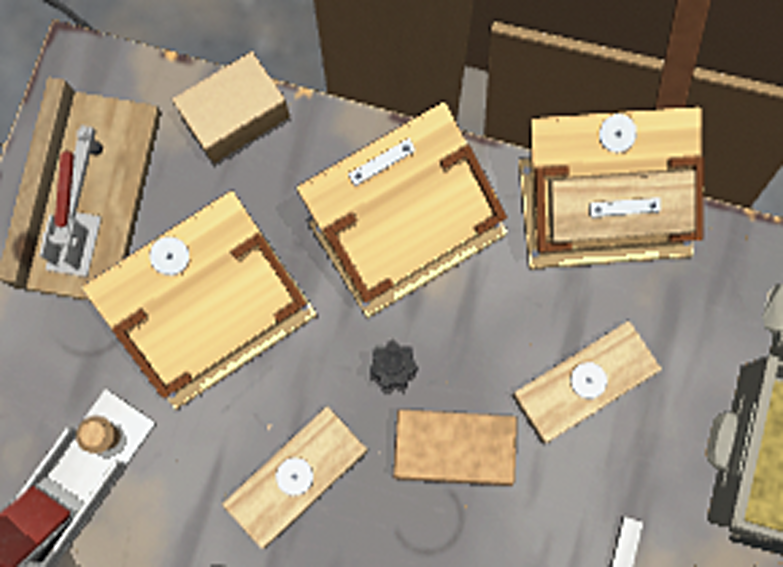

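View pics/sidec.png

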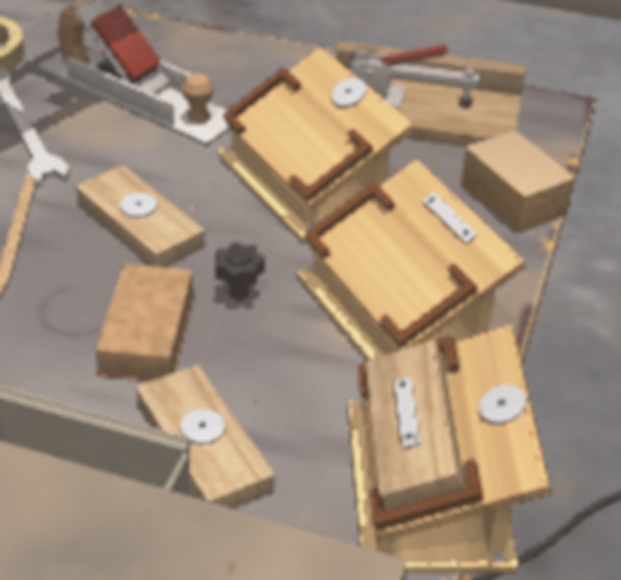

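The crops confirm which item is which. In the side view, nest 2 has its disc at (359,133), the bar nest its bar at (396,180), nest 1 its disc at (416,249), and the bar-tagged blank is at (380,252). Now I'll triangulate the tags and the bed's upper corners, which I read off the crops.

```bash
python3 - <<'E'
from h import *
T=lambda p:np.array(p)/2.7+[165,80]-.3
S=lambda p:np.array(p)/2.7+[230,100]-.3
def rect(n,c):
    im=cv2.imread(f"pics/{n}0.png");h=cv2.cvtColor(im,cv2.COLOR_BGR2HSV);g=((h[...,1]<45)&(h[...,2]>170))
    _,l=blobs(g,25,900);x,y=np.array(c).round().astype(int);w=l[y-3:y+4,x-3:x+4];k=np.bincount(w[w>0]).argmax()
    r=cv2.minAreaRect(np.argwhere(l==k)[:,::-1].astype(np.float32));return np.array(r[0]),cv2.boxPoints(r)
P={}
for nm,a,b,bar in(("r1",(382.7,220.5),(304.6,257.3),0),("r2",(273.6,256.2),(280.8,175.2),0),("barblank",(396.4,156.2),(380.2,252.1),1),
 ("N1",(393.5,128.7),(415.8,249.1),0),("N2",(227.2,174.3),(358.9,133.5),0),("NB",(305.8,139.6),(396.3,180.3),1)):
    if bar:a=rect("top",a)[0];b=rect("side",b)[0]
    P[nm],e=tri(a,b);print(nm,(P[nm]*1e3).round(1),"gap",(e*1e3).round(1))
for nm,tl,tr,sl,sr in(("N1",(531,118),(702,108),(513,327),(549,492)),("N2",(84,290),(236,192),(322,47),(412,127)),("NB",(297,187),(445,103),(417,161),(522,265))):
    L,e1=tri(T(tl),S(sl));Rr,e2=tri(T(tr),S(sr));v=L-Rr;yaw=np.arctan2(-v[0],v[1])
    X=np.array([np.cos(yaw)*np.cos(.4363),np.sin(yaw)*np.cos(.4363),np.sin(.4363)]);Z=np.array([-np.cos(yaw)*np.sin(.4363),-np.sin(yaw)*np.sin(.4363),np.cos(.4363)])
    Y=np.cross(Z,X)
    o=P[nm]-.064*X-.004*Z; print(nm,"yaw",np.degrees(yaw).round(1),"width",np.linalg.norm(v).round(4),"gaps",e1.round(4),e2.round(4),"origin",(o*1e3).round(1),"origin from edge",(((L+Rr)/2-.082*X)*1e3).round(1))
    # strips: outer corners predicted in crop coordinates
    for x,y in((-38.75,77),(38.75,77),(38.75,-77),(-38.75,-77)):
        q=o+X*x/1e3+Y*y/1e3+Z*.01;print("   strip corner",((proj("top",q)-[165,80]+.3)*2.7).round(0),((proj("side",q)-[230,100]+.3)*2.7).round(0))
# bar blank yaw & loose blanks: long corners
for nm,pts in(("r1",((515,397),(628,321),(661,365),(546,441))),("r2",((224,501),(330,407),(368,449),(264,547)))):
    q=[plane("top",T(p),np.array([0,0,P[nm][2]-.004]),np.array([0,0,1.])) for p in pts]
    v=(q[0]-q[1]+q[3]-q[2])/2;w=(q[0]-q[3]+q[1]-q[2])/2;print(nm,"yaw of y axis vs +y",np.degrees(np.arctan2(-v[0],v[1])).round(1),np.degrees(np.arctan2(w[1],w[0])).round(1),np.linalg.norm(v).round(4),np.linalg.norm(w).round(4),"centre",(np.mean(q,0)*1e3).round(1))
for nm,c in(("barblank",(396.4,156.2)),("NB",(305.8,139.6))):
    b=rect("top",c)[1]; s=sorted([(np.linalg.norm(b[i]-b[i-1]),i) for i in range(4)])[-1][1]
    q=[plane("top",p,P[nm],np.array([0,0,1.])) for p in(b[s],b[s-1])];v=q[0]-q[1];v*=np.sign(v[1]);print(nm,"approx bar yaw",np.degrees(np.arctan2(-v[0],v[1])).round(1))
E
```

```text
r1 [439.3  26.6  29.4] gap 0.9
r2 [348.3 295.5  29.2] gap 0.6
barblank [589.    0.8  86.3] gap 0.6
N1 [656.2   8.   93.9] gap 1.0
N2 [536.5 404.   93.8] gap 0.4
NB [625.6 219.7  92.6] gap 0.3
N1 yaw 4.9 width 0.1564 gaps 0.0 0.0002 origin [600.1   3.3  63.3] origin from edge [600.8   2.3  59.6]
   strip corner [537. 252.] [358. 364.]
   strip corner [535. 167.] [453. 333.]
   strip corner [704. 156.] [481. 493.]
   strip corner [703. 241.] [372. 524.]
N2 yaw 35.2 width 0.1548 gaps 0.0037 0.0003 origin [490.5 371.5  63.1] origin from edge [489.8 368.4  61.6]
   strip corner [162. 400.] [222. 114.]
   strip corner [110. 330.] [284.  66.]
   strip corner [260. 232.] [373. 144.]
   strip corner [307. 304.] [306. 196.]
NB yaw 32.2 width 0.1541 gaps 0.0011 0.0012 origin [578.  189.7  61.9] origin from edge [577.7 189.4  59.4]
   strip corner [365. 304.] [303. 234.]
   strip corner [323. 230.] [375. 182.]
   strip corner [470. 145.] [477. 286.]
   strip corner [508. 219.] [399. 344.]
r1 yaw of y axis vs +y 33.9 35.5 0.1296 0.05 centre [439.8  26.6  25.4]
r2 yaw of y axis vs +y 43.4 43.3 0.127 0.0536 centre [349.6 293.5  25.2]
barblank approx bar yaw 5.5
NB approx bar yaw 33.1
```

```bash
python3 -m jog '[[[28,-50,0,10.6],[28,-50,0,10.6],[28,-50,0,10.4],[28,-50,0,0],[28,-50,-5,0],[28,-50,-10,0],[28,-50,-10,0],[28,-50,-10,0]]]' 82 30
```

```text
t: 1.1
tcp_pos: [0.5039, 0.1596, 0.3692]
tool_rot: [0.68, 0.733, -0.0, -0.0]
force: [1.5, 0.0, 0.2]
finger_gap: 0.816
```

```bash
python3 -m jog '[[[27,-52,-10,0],[27,-52,-15,0],[25,-54,-15,0],[0,0,-20,0],[0,0,-20,0],[0,0,-10,0],[0,0,0,0],[0,0,0,0]]]' 
python3 - <<'E'
from h import *
s=manip.sense();print(s['tcp_pos'].round(4),s['tool_rot'].round(3),s['finger_gap'],s['force'].round(1))
t=cv2.resize(manip.snapshot("top")[90:200,340:460,::-1],None,fx=4,fy=4,interpolation=cv2.INTER_CUBIC)
d=cv2.resize(manip.snapshot("side")[170:310,320:440,::-1],None,fx=4,fy=4,interpolation=cv2.INTER_CUBIC)[:560]
o=np.zeros((560,780,3),np.uint8);t=t[:,50:440];o[:440,:390]=t;o[:,390:]=d[:,:390];cv2.imwrite("pics/a1.png",o)
E
```

```text
t: 2.1
tcp_pos: [0.5826, 0.0036, 0.2804]
tool_rot: [0.68, 0.733, 0.0, 0.001]
force: [-0.3, 0.1, -0.1]
finger_gap: 0.816
[0.5826 0.0036 0.2804] [0.68  0.733 0.    0.001] 0.8163226255983653 [-0.3  0.1 -0.1]
```

View pics/a1.png

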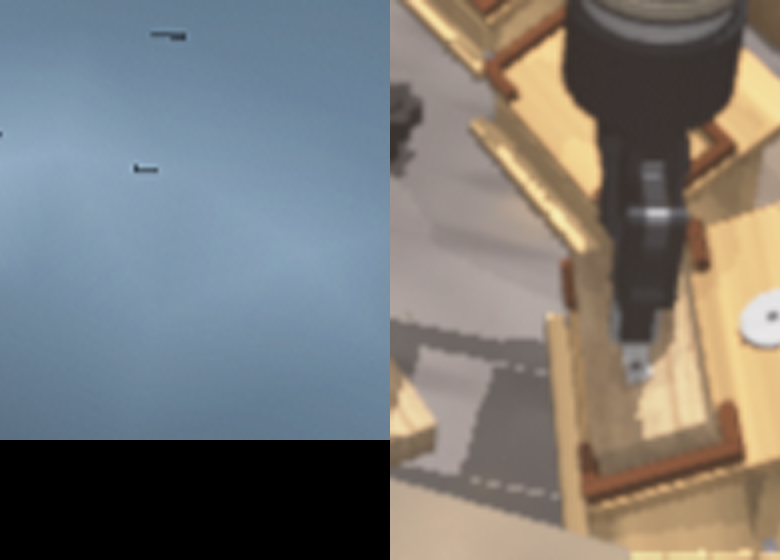

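The side view shows the near fingertip just above and in front of the tag's near end. It's at about (384,255) px, with the tag end at about (382,265). I'll centre on y and go down.

```bash
python3 -m jog '[[[1,-3,-6,0],[0,0,-6,0],[0,0,-5,0],[0,0,-3,0],[0,0,-2,0],[0,0,-1,0],[0,0,0,0],[0,0,0,0]]]'; python3 - <<'E'
from h import *
for z in(.105,.11,.115,.12): print(z,[proj("side",np.array([.5826,y,z])).round(1) for y in(-.031,-.040)])
cv2.imwrite("pics/a2.png",cv2.resize(manip.snapshot("side")[210:300,335:435,::-1],None,fx=6,fy=6,interpolation=cv2.INTER_CUBIC))
E
```

```text
t: 3.2
tcp_pos: [0.5833, 0.0003, 0.2569]
tool_rot: [0.68, 0.733, 0.0, 0.0]
force: [-0.3, 0.0, 0.8]
finger_gap: 0.82
0.105 [array([377.8, 257.6]), array([377.9, 261.3])]
0.11 [array([378.1, 255.8]), array([378.1, 259.4])]
0.115 [array([378.3, 253.9]), array([378.3, 257.6])]
0.12 [array([378.5, 252. ]), array([378.5, 255.7])]
```

View pics/a2.png

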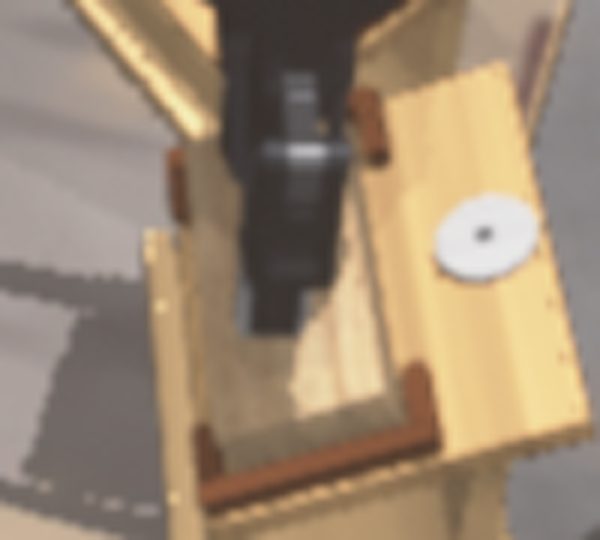

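The side view shows the finger squarely over the tag's near end, about 5 mm downhill of it as planned, with the tip roughly 10 mm above the wood. I'll go on down, watching the force.

```bash
python3 -m jog '[[[0,0,-2,0],[0,0,-2,0],[0,0,-1,0],[0,0,-1,0],[0,0,-0.5,0],[0,0,-0.5,0],[0,0,0,0],[0,0,0,0]]]'; python3 -m jog '[[[0,0,-0.5,0],[0,0,-0.5,0],[0,0,-0.5,0],[0,0,-0.5,0],[0,0,-0.5,0],[0,0,0,0],[0,0,0,0],[0,0,0,0]]]'
```

```text
t: 4.25
tcp_pos: [0.5833, 0.0003, 0.2498]
tool_rot: [0.68, 0.733, 0.0, 0.0]
force: [0.4, 0.7, 0.7]
finger_gap: 0.821
t: 5.25
tcp_pos: [0.5833, 0.0003, 0.2472]
tool_rot: [0.68, 0.733, -0.0, -0.0]
force: [-0.5, -0.1, -0.5]
finger_gap: 0.823
```

```bash
python3 -m jog '[[[0,0,-0.5,0],[0,0,-0.5,0],[0,0,-0.5,0],[0,0,-0.5,0],[0,0,-0.5,0],[0,0,0,0],[0,0,0,0],[0,0,0,0]]]'; python3 - <<'E'
from h import *
print(manip.sense()['force'])
cv2.imwrite("pics/a3.png",cv2.resize(manip.snapshot("side")[210:300,335:435,::-1],None,fx=6,fy=6,interpolation=cv2.INTER_CUBIC))
E
```

```text
t: 6.25
tcp_pos: [0.5833, 0.0003, 0.246]
tool_rot: [0.68, 0.733, 0.0, 0.0]
force: [-2.3, -0.5, 9.1]
finger_gap: 0.82
[-2.33676213 -0.51767407  9.14577143]
```

Contact at TCP z ≈ 246.3, which matches the wood height I expected. I'll lift slightly to allow for the pads swinging forward, then close on the tag's ends.

```bash
python3 -m jog '[[[0,0,1,0],[0,0,1,0],[0,0,1,0],[0,0,0,0],[0,0,0,0],[0,0,0,0],[0,0,0,0],[0,0,0,0]]]' 82 60; python3 -m jog '[[[0,0,0,0],[0,0,0,0],[0,0,0,0],[0,0,0,0],[0,0,0,0],[0,0,0,0],[0,0,0,0],[0,0,0,0]]]' 60 60;
```

```text
t: 7.3
tcp_pos: [0.5833, 0.0003, 0.2477]
tool_rot: [0.68, 0.733, -0.0, -0.0]
force: [-0.4, 0.3, -0.2]
finger_gap: 0.813
t: 8.3
tcp_pos: [0.5831, 0.0006, 0.2489]
tool_rot: [0.68, 0.733, 0.0, -0.0]
force: [-3.0, 0.8, 7.6]
finger_gap: 0.696
```

It stalled at 0.70, short of the commanded 0.60, so it's holding the tag. I'll firm the grip and lift gently.

```bash
python3 -m jog '[[[0,0,0,0],[0,0,1,0],[0,0,2,0],[0,0,3,0],[0,0,4,0],[0,0,5,0],[0,0,5,0],[0,0,0,0]]]' 50 100; python3 - <<'E'
from h import *
s=manip.sense();print(s['force'].round(1),s['ft_torque'].round(2))
cv2.imwrite("pics/a4.png",cv2.resize(manip.snapshot("side")[190:310,330:440,::-1],None,fx=5,fy=5,interpolation=cv2.INTER_CUBIC))
E
```

```text
t: 9.3
tcp_pos: [0.5835, 0.0003, 0.2683]
tool_rot: [0.68, 0.733, 0.0, 0.001]
force: [0.8, 0.7, -1.8]
finger_gap: 0.658
[ 0.8  0.7 -1.8] [-0.02  0.02  0.03]
```

View pics/a4.png

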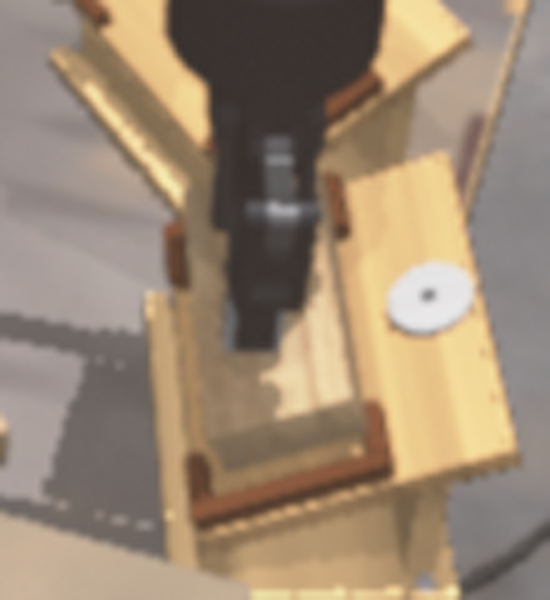

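The blank has come up with the gripper: bed shows under its near end, and the force reads about −1.8 N. I'll lift clear and carry it to the bar nest.

```bash
python3 -m jog '[[[0,0,6,0],[0,0,10,0],[0,0,12,0],[0,0,10,0],[0,0,6,0],[-2,10,1,2],[-3,20,0,4],[-3,25,0,4.3]]]'; python3 -m jog '[[[-3,30,0,4],[-3,30,0,4],[-3,30,0,4],[-2,20,0,3],[-1,10,0,2],[0,5,0,1],[0,0,0,0],[0,0,0,0]]]'; python3 - <<'E'
from h import *
s=manip.sense();print(s['force'].round(1),s['ft_torque'].round(2))
cv2.imwrite("pics/a5.png",cv2.resize(manip.snapshot("side")[100:260,310:460,::-1],None,fx=4,fy=4,interpolation=cv2.INTER_CUBIC))
E
```

```text
t: 10.35
tcp_pos: [0.5746, 0.0568, 0.3122]
tool_rot: [0.61, 0.793, -0.0, -0.001]
force: [-0.1, -0.1, -0.9]
finger_gap: 0.658
t: 11.35
tcp_pos: [0.5635, 0.1796, 0.3127]
tool_rot: [0.481, 0.877, -0.0, 0.0]
force: [0.2, 0.7, -1.8]
finger_gap: 0.658
[ 0.2  0.7 -1.8] [-0.04  0.01 -0.05]
```

View pics/a5.png

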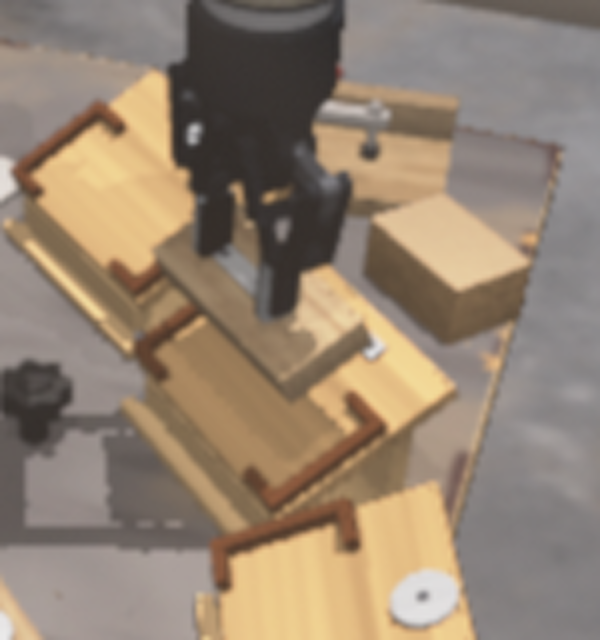

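The bar blank hangs by its tag ends, still tilted about parallel to the bed; its near bottom corner is at about (382,198) px. I'll descend to about 12 mm above the seat and check where it sits relative to the strips.

```bash
python3 -m jog '[[[0,0,-5,0],[0,0,-10,0],[0,0,-12,0],[0,0,-12,0],[0,0,-8,0],[0,0,-4,0],[0,0,0,0],[0,0,0,0]]]'; python3 - <<'E'
from h import *
s=manip.sense();print(s['force'].round(1),s['tcp_pos'].round(4))
cv2.imwrite("pics/a6.png",cv2.resize(manip.snapshot("side")[130:240,330:430,::-1],None,fx=5.4,fy=5.4,interpolation=cv2.INTER_CUBIC))
yaw=np.radians(32.5);a=np.radians(25);c,s_=np.cos(yaw),np.sin(yaw)
X=np.array([c*np.cos(a),s_*np.cos(a),np.sin(a)]);Z=np.array([-c*np.sin(a),-s_*np.sin(a),np.cos(a)]);Y=np.cross(Z,X);o=np.array([.578,.1896,.062])
lift=s['tcp_pos'][2]-.249
print(lift)
for nm,x,y,z,l in(("blank lo near bot",-27.5,-65,0,1),("blank up near bot",27.5,-65,0,1),("blank lo near top",-27.5,-65,22,1),("blank up near top",27.5,-65,22,1),("strip near-lower inner top",-30.75,-69,10,0),("strip near outer lower top",-38.75,-77,10,0),("strip near outer upper top",38.75,-77,10,0)):
    q=o+(X*x+Y*y+Z*z)/1e3+[0,0,l*lift];print(nm,((proj("side",q)-[330,130]+.4)*5.4).round(0))
E
```

```text
t: 12.4
tcp_pos: [0.5635, 0.1804, 0.2621]
tool_rot: [0.48, 0.877, 0.0, 0.0]
force: [0.3, 0.1, -0.8]
finger_gap: 0.656
[ 0.3  0.1 -0.8] [0.5635 0.1804 0.2621]
0.013064031452593161
blank lo near bot [275. 480.]
blank up near bot [386. 397.]
blank lo near top [259. 449.]
blank up near top [371. 366.]
strip near-lower inner top [264. 501.]
strip near outer lower top [259. 526.]
strip near outer upper top [416. 409.]
```

View pics/a6.png

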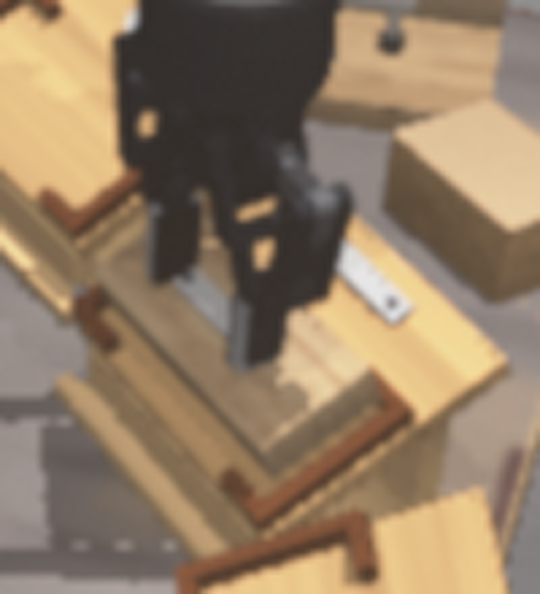

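The blank lines up with the pocket, but by the corner pixels it sits about 2–3 mm towards the near end. I'll shift 2 mm along +Y and lower it until it touches.

```bash
python3 -m jog '[[[-0.5,1,0,0],[-0.5,1,-1,0],[0,0,-2,0],[0,0,-2,0],[0,0,-2,0],[0,0,-1,0],[0,0,-1,0],[0,0,0,0]]]'; python3 -m jog '[[[0,0,-0.5,0],[0,0,-0.5,0],[0,0,-0.5,0],[0,0,-0.5,0],[0,0,-0.5,0],[0,0,0,0],[0,0,0,0],[0,0,0,0]]]'
```

```text
t: 13.45
tcp_pos: [0.5618, 0.1821, 0.2543]
tool_rot: [0.48, 0.877, -0.0, -0.0]
force: [-5.6, -2.7, 12.8]
finger_gap: 0.653
t: 14.45
tcp_pos: [0.5617, 0.1821, 0.2541]
tool_rot: [0.48, 0.877, -0.0, 0.0]
force: [-9.5, -3.6, 25.5]
finger_gap: 0.653
```

The contact is close to the bed's normal direction, and slightly early because the held tilt is about 20° (judged from the edge slope). I'll ease the load, release, and look.

```bash
python3 -m jog '[[[0,0,0.5,0],[0,0,0.5,0],[0,0,0.5,0],[0,0,0,0],[0,0,0,0],[0,0,0,0],[0,0,0,0],[0,0,0,0]]]'; python3 -m jog '[[[0,0,0,0],[0,0,0,0],[0,0,0,0],[0,0,0,0],[0,0,5,0],[0,0,15,0],[0,0,25,0],[0,0,25,0]]]' 90 60;  python3 -m jog '[[[-20,-10,30,0],[-40,0,30,-10.6],[-40,20,0,-10.6],[-40,25,0,-10.6],[-20,25,0,-10.6],[-10,20,0,-10.6],[-5,15,0,-10.6],[0,5,0,-10.6]]]' 100 60; python3 - <<'E'
from h import *
for n in("top","side"):cv2.imwrite(f"pics/b_{n}.png",manip.snapshot(n)[:,:,::-1])
for n in("top","side"):
    im=cv2.imread(f"pics/b_{n}.png");h=cv2.cvtColor(im,cv2.COLOR_BGR2HSV)
    g=(h[...,1]<45)&(h[...,2]>150)
    for i,s,c in blobs(g,25,300)[0]:
        if s[0]>200 and s[0]<430 and 115<c[1]<280:print(n,s,c.round(1))
t=cv2.resize(cv2.imread("pics/b_top.png")[100:220,180:370],None,fx=3,fy=3,interpolation=cv2.INTER_CUBIC)
d=cv2.resize(cv2.imread("pics/b_side.png")[130:240,330:430],None,fx=5.4,fy=5.4,interpolation=cv2.INTER_CUBIC)[:,:220]
d=cv2.resize(cv2.imread("pics/b_side.png")[130:250,330:430],None,fx=2.3,fy=3,interpolation=cv2.INTER_CUBIC)
cv2.imwrite("pics/b.png",np.hstack([t,d]))
E
```

```text
t: 15.45
tcp_pos: [0.5617, 0.1821, 0.2542]
tool_rot: [0.48, 0.877, -0.0, -0.0]
force: [-7.4, -2.8, 17.2]
finger_gap: 0.655
t: 16.45
tcp_pos: [0.5623, 0.1823, 0.3234]
tool_rot: [0.48, 0.877, 0.0, 0.0]
force: [1.1, 0.7, 0.7]
finger_gap: 0.9
t: 17.45
tcp_pos: [0.3866, 0.2831, 0.383]
tool_rot: [0.913, 0.408, 0.001, -0.0]
force: [0.4, -0.0, -0.1]
finger_gap: 0.999
top [270 113   5  12  27] [272.2 117.4]
top [387 122  14  15 153] [393.5 128.8]
top [254 125  19  13  44] [264.  131.4]
top [294 131  25  18 133] [305.9 139.8]
top [213 154   7  20  52] [216.1 165.2]
top [309 156  25  18 130] [320.9 164.2]
top [420 157  10  14  26] [425.5 164.1]
top [220 168  15  14 163] [227.2 174.5]
top [376 214  14  14 148] [382.6 220.5]
top [267 250  14  14 116] [273.1 257.1]
top [308 255  21  28  98] [316.5 267. ]
top [324 264   7  17  38] [328.2 271.8]
side [213 115  17   5  54] [220.9 117.3]
side [256 117  15  12  56] [263.8 122.3]
side [243 119  12  10  69] [249.5 123.4]
side [362 120  10   7  29] [367.4 123. ]
side [375 124  30   6  86] [389.9 126. ]
side [274 127  40  26 297] [297.3 139.9]
side [353 128  13  11 102] [359.1 133.4]
side [373 131   7   9  38] [375.9 134.8]
side [387 171  19  19 115] [395.9 180. ]
side [360 181  19  20 133] [369.6 190.4]
side [334 204  13   9  72] [338.7 208.6]
side [408 243  17  14 182] [415.6 249.3]
```

View pics/b.png

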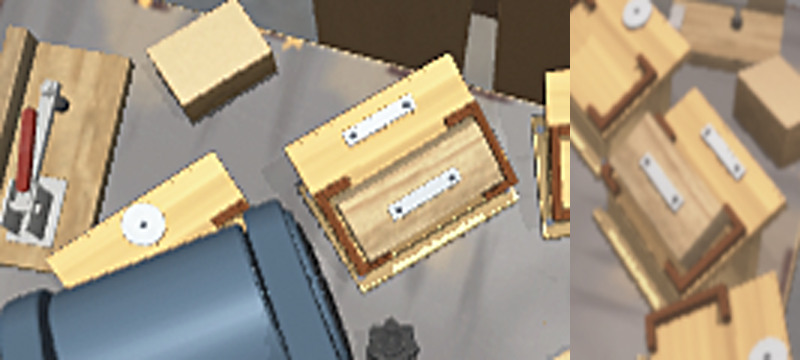

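The bar blank now lies inside the bar nest's strips: tag at (321,164) in the top view, parallel to the marker. Next is round blank 2. I'll go down on it with the jaws across its 55 mm width, tips stopping mid-height.

```bash
python3 - <<'E'
from h import *
m,_=tri((305.9,139.8),(395.9,180.));b,e=tri((320.9,164.2),(369.6,190.4));print("tag-marker along nest x,y,z mm (expect -67,0,-7.5)",[round(float(v)*1e3,1) for v in((b-m)@[np.cos(.567),np.sin(.567),0],(b-m)@[-np.sin(.567),np.cos(.567),0],b[2]-m[2])],e)
E
python3 -m jog '[[[-12,4,-20,-2.5],[-12,4,-35,-2.3],[-8,3,-40,0],[-5.6,0.5,-40,0],[0,0,-35,0],[0,0,-20,0],[0,0,-10,0],[0,0,-3,0]]]' 100 60;python3 -m jog '[[[0,0,0,0],[0,0,0,0],[0,0,0,0],[0,0,0,0],[0,0,0,0],[0,0,0,0],[0,0,0,0],[0,0,0,0]]]' 45 60
```

```text
tag-marker along nest x,y,z mm (expect -67,0,-7.5) [-69.3, 0.4, -4.6] 7.92461029802784e-06
t: 18.55
tcp_pos: [0.35, 0.2938, 0.1788]
tool_rot: [0.928, 0.372, 0.0, -0.0]
force: [-0.1, -0.6, 0.3]
finger_gap: 1.001
t: 19.55
tcp_pos: [0.3499, 0.2939, 0.1798]
tool_rot: [0.928, 0.372, 0.001, -0.0]
force: [-0.4, 0.1, 6.4]
finger_gap: 0.622
```

The grip is good (gap 0.62 ≈ 55 mm). I'll lift and carry it over nest 2. The uphill edge has to land at bed x ≈ +25, so that the level face clears the leaning upper strips.

```bash
python3 -m jog '[[[0,0,5,0],[0,0,15,0],[0,0,30,0],[0,0,35,0],[0,0,30,0],[5,3,15,-1],[15,8,8,-2],[22,12,2,-2]]]'; python3 -m jog '[[[25,13,0,-2],[25,13,0,-1.7],[22,12,0,0],[15,8,0,0],[7,3.5,-10,0],[1,0,-15,0],[0,0,-15,0],[0,0,-8,0]]]'; python3 - <<'E'
from h import *
m,_=tri((305.9,139.8),(395.9,180.));b,e=tri((320.9,164.2),(369.6,190.4));print(m.round(4),b.round(4))
s=manip.sense();print(s['tcp_pos'].round(4),s['tool_rot'].round(3),s['force'].round(1))
E
```

```text
t: 20.55
tcp_pos: [0.3911, 0.3167, 0.3204]
tool_rot: [0.944, 0.33, 0.0, -0.0]
force: [-0.1, -0.5, -1.8]
finger_gap: 0.627
t: 21.55
tcp_pos: [0.4856, 0.3658, 0.2689]
tool_rot: [0.954, 0.3, -0.002, 0.0]
force: [-0.1, 0.8, -2.0]
finger_gap: 0.623
[0.625  0.2203 0.0929] [0.5663 0.1835 0.0882]
[0.4856 0.3658 0.2689] [ 0.954  0.3   -0.002  0.   ] [-0.1  0.8 -2. ]
```

```bash
python3 -m jog '[[[0.5,0.3,-3,0],[0.5,0.3,-4,0],[0,0,-3,0],[0,0,-2,0],[0,0,0,0],[0,0,0,0],[0,0,0,0],[0,0,0,0]]]' 45 30; python3 - <<'E'
from h import *
im=manip.snapshot("side")[:,:,::-1];cv2.imwrite("pics/c_side.png",im)
cv2.imwrite("pics/c.png",cv2.resize(im[90:235,300:440],None,fx=5,fy=4.1,interpolation=cv2.INTER_CUBIC))
print(manip.sense()['tcp_pos'])
yaw=np.radians(35);a=np.radians(25);c,s_=np.cos(yaw),np.sin(yaw)
X=np.array([c*np.cos(a),s_*np.cos(a),np.sin(a)]);Z=np.array([-c*np.sin(a),-s_*np.sin(a),np.cos(a)]);Y=np.cross(Z,X);o=np.array([.490,.370,.062])
for q in((-30.75,-69,10),(-38.75,-77,10),(38.75,-77,10),(38.75,77,10)):print((proj("side",o+(X*q[0]+Y*q[1]+Z*q[2])/1e3)-[300,90]+.4)*[5,4.1])
t=manip.sense()['tcp_pos'];H=np.array([c,s_,0])
for q in((-27.5,-64,0),(27.5,-64,0),(-27.5,-64,22),(27.5,-64,22)):print("blank",(proj("side",np.array([t[0],t[1],t[2]-.1775])+(H*q[0]+Y*q[1]+np.array([0,0,q[2]]))/1e3)-[300,90]+.4)*[5,4.1])
E
```

```text
t: 22.55
tcp_pos: [0.4877, 0.3669, 0.2588]
tool_rot: [0.954, 0.3, 0.0, -0.0]
force: [-0.3, -0.1, -2.3]
finger_gap: 0.629
[0.48765995 0.36692827 0.25878747]
[218.52246727 327.43185501]
[214.34496049 342.74385955]
[338.89563387 263.25910005]
[175.24721136 143.92624294]
blank [217.49283244 291.95641439]
blank [312.57464623 265.1836385 ]
blank [218.97759795 261.19194062]
blank [315.19568273 234.65517033]
```

View pics/c.png

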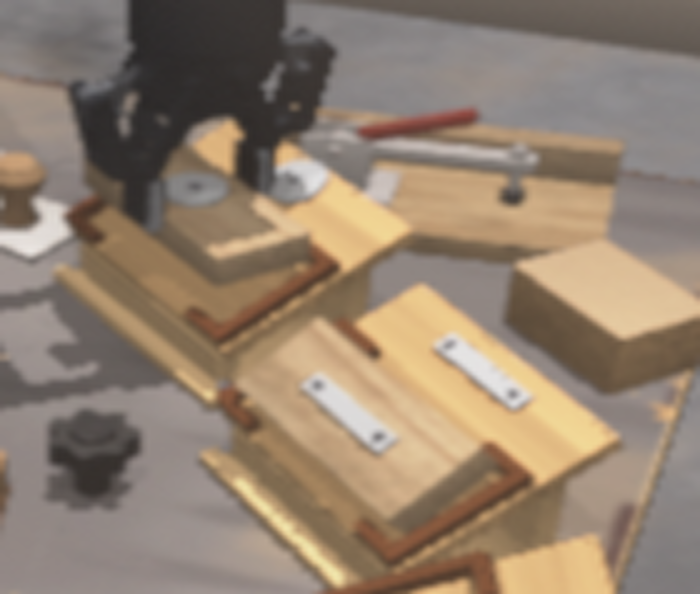

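The side view shows blank 2 held level over nest 2, between the end strips. The bar blank in the bar nest needs a check on whether its downhill edge is fully down, so I'll compare its corners with a seated prediction numerically while lowering blank 2.

```bash
python3 - <<'E'
from h import *
yaw=np.radians(32.5);a=np.radians(25);c,s_=np.cos(yaw),np.sin(yaw);o=np.array([.578,.1896,.062])
X=np.array([c*np.cos(a),s_*np.cos(a),np.sin(a)]);Z=np.array([-c*np.sin(a),-s_*np.sin(a),np.cos(a)]);Y=np.cross(Z,X)
f=lambda q:((proj("side",o+(X*q[0]+Y*q[1]+Z*q[2])/1e3)-[300,90]+.4)*[5,4.1]).round(0)
g=lambda q:((proj("top",o+(X*q[0]+Y*q[1]+Z*q[2])/1e3)-[180,100]+.3)*3).round(0)
print("strip nl,nu",f((-38.75,-77,10)),f((38.75,-77,10)),"obs (385,560) (525,478)")
for nm,x0,t in(("seated",0,0),("seated low",-3,0),("on strip",-4,10.5)):
    t=np.radians(t);u=np.array([np.cos(t),0,-np.sin(t)]);v=np.array([np.sin(t),0,np.cos(t)])
    e=np.array([x0+27.5,0,0]) # uphill bottom edge on bed
    for fn in(f,g):print(nm,[tuple(fn(e+u*p+v*22+[0,y,0])) for p,y in((-55,-65),(0,-65),(0,65),(-55,65))],"tag",fn(e-u*27.5+v*26))
print("obs side (397,520),(495,447),(310,318),(235,372)  obs tag",(np.array([369.6,190.4])-[300,90]+.4)*[5,4.1]," top tag",(np.array([320.9,164.2])-[180,100]+.3)*3)
E
python3 -m jog '[[[0,0,-2,0],[0,0,-2,0],[0,0,-1,0],[0,0,-0.5,0],[0,0,-0.5,0],[0,0,-0.5,0],[0,0,0,0],[0,0,0,0]]]'
```

```text
strip nl,nu [390. 563.] [535. 475.] obs (385,560) (525,478)
seated [(np.float64(387.0), np.float64(524.0)), (np.float64(491.0), np.float64(461.0)), (np.float64(331.0), np.float64(327.0)), (np.float64(235.0), np.float64(385.0))] tag [355. 417.]
seated [(np.float64(505.0), np.float64(180.0)), (np.float64(475.0), np.float64(121.0)), (np.float64(336.0), np.float64(203.0)), (np.float64(370.0), np.float64(261.0))] tag [423. 191.]
seated low [(np.float64(382.0), np.float64(527.0)), (np.float64(485.0), np.float64(465.0)), (np.float64(325.0), np.float64(330.0)), (np.float64(230.0), np.float64(388.0))] tag [350. 420.]
seated low [(np.float64(507.0), np.float64(183.0)), (np.float64(476.0), np.float64(124.0)), (np.float64(338.0), np.float64(206.0)), (np.float64(371.0), np.float64(264.0))] tag [425. 195.]
on strip [(np.float64(383.0), np.float64(513.0)), (np.float64(491.0), np.float64(462.0)), (np.float64(331.0), np.float64(328.0)), (np.float64(230.0), np.float64(373.0))] tag [354. 411.]
on strip [(np.float64(509.0), np.float64(180.0)), (np.float64(475.0), np.float64(121.0)), (np.float64(336.0), np.float64(203.0)), (np.float64(371.0), np.float64(262.0))] tag [424. 191.]
obs side (397,520),(495,447),(310,318),(235,372)  obs tag [350.   413.28]  top tag [423.6 193.5]
t: 23.6
tcp_pos: [0.4877, 0.3669, 0.2523]
tool_rot: [0.954, 0.3, 0.0, 0.0]
force: [0.1, 0.5, -1.7]
finger_gap: 0.623
```

Blank 2 hasn't touched yet at 252. On the bar blank, the measured slope is steeper than the bed and its tag stands about 3.5 mm too high, so its uphill edge may be sitting on the upper corner strips. I'll nudge it downhill after this placement. For now I'll shift blank 2 slightly downhill and lower it to contact.

```bash
python3 -m jog '[[[-0.6,-0.4,0,0],[-0.6,-0.4,0,0],[0,0,-0.5,0],[0,0,-0.5,0],[0,0,-0.5,0],[0,0,-0.5,0],[0,0,-0.5,0],[0,0,0,0]]]';python3 -m jog '[[[0,0,-0.5,0],[0,0,-0.5,0],[0,0,-0.5,0],[0,0,-0.5,0],[0,0,-0.5,0],[0,0,0,0],[0,0,0,0],[0,0,0,0]]]'
```

```text
t: 24.6
tcp_pos: [0.4865, 0.3661, 0.2498]
tool_rot: [0.954, 0.3, 0.0, -0.0]
force: [0.4, -0.6, -1.0]
finger_gap: 0.624
t: 25.6
tcp_pos: [0.4864, 0.3661, 0.2495]
tool_rot: [0.954, 0.3, 0.001, -0.0]
force: [-4.6, -3.2, 12.8]
finger_gap: 0.626
```

Contact at 249.6, right at the predicted bed height. I'll open in stages so the fingers guide the blank as it tilts down.

```bash
python3 -m jog '[[[0,0,0.5,0],[0,0,0.5,0],[0,0,0.5,0],[0,0,0,0],[0,0,0,0],[0,0,0,0],[0,0,0,0],[0,0,0,0]]]' 68 30;python3 -m jog '[[[0,0,2,0],[0,0,3,0],[0,0,8,0],[0,0,20,0],[0,0,30,0],[0,0,30,0],[20,-30,10,5],[30,-40,0,10]]]' 80 30; python3 -m jog '[[[30,-45,0,10],[25,-45,0,10],[20,-40,-5,10],[15,-15,-10,10],[6,-5,-10,10],[0,0,-5,10],[0,0,0,10],[0,0,0,2.6]]]' 0 30; python3 - <<'E'
from h import *
for n in("top","side"):
    im=manip.snapshot(n)[:,:,::-1];cv2.imwrite(f"pics/d_{n}.png",im);h=cv2.cvtColor(im,cv2.COLOR_BGR2HSV)
    g=(h[...,1]<45)&(h[...,2]>150)
    for i,s,c in blobs(g,25,300)[0]:
        if 200<s[0]<430 and 115<c[1]<280:print(n,s,c.round(1))
E
```

```text
t: 26.6
tcp_pos: [0.4864, 0.3661, 0.2487]
tool_rot: [0.954, 0.3, -0.0, 0.0]
force: [-0.7, -1.0, -1.1]
finger_gap: 0.678
t: 27.6
tcp_pos: [0.5366, 0.2965, 0.3541]
tool_rot: [0.905, 0.426, 0.002, 0.0]
force: [0.4, -0.2, 0.3]
finger_gap: 0.801
t: 28.6
tcp_pos: [0.6326, 0.146, 0.3223]
tool_rot: [0.48, 0.877, 0.0, 0.0]
force: [0.7, -0.5, -0.9]
finger_gap: -0.001
top [306 132  12   8  47] [311.5 135.9]
side [256 112  17  18  82] [264.1 121.3]
side [212 115  19   5  61] [221.  117.2]
side [361 120  11   7  35] [366.9 122.7]
side [375 124  18   4  52] [383.9 125.4]
side [353 128  13  11 107] [359.  133.5]
side [373 131   7   9  43] [375.7 134.8]
side [329 139  13  11 108] [335.3 144.1]
side [428 150  18   4  39] [436.4 151.4]
side [387 172  17  13  89] [394.4 178.3]
side [240 176  11   7  51] [244.6 179.2]
side [360 181  19  17 106] [368.5 189. ]
side [408 243  17  14 184] [415.7 249.3]
side [291 268   8  13  28] [294.5 274.4]
```

Nest 2's blank now shows its disc at (335,144) in the side view. Next I'll put the closed fingertips just uphill of the bar blank, in the strip gap, to nudge it down the slope.

```bash
python3 -m jog '[[[-7,21,0,0],[-7,22,0,0],[-7,22,-5,0],[0,0,-15,0],[0,0,-20,0],[0,0,-15,0],[0,0,-4,0],[0,0,0,0]]]'; python3 - <<'E'
from h import *
yaw=np.radians(35);a=np.radians(25);c,s_=np.cos(yaw),np.sin(yaw);o=np.array([.490,.370,.062])
X=np.array([c*np.cos(a),s_*np.cos(a),np.sin(a)]);Z=np.array([-c*np.sin(a),-s_*np.sin(a),np.cos(a)]);Y=np.cross(Z,X)
f=lambda q:proj("side",o+(X*q[0]+Y*q[1]+Z*q[2])/1e3).round(1)
print("N2 marker pred",f((64,0,4)),"obs 359,133.5; tag seated pred 0,-3",f((0,0,26)),f((-3,0,26)),"obs 335.3,144.1")
im=manip.snapshot("top")[:,:,::-1];h=cv2.cvtColor(im,cv2.COLOR_BGR2HSV);cv2.imwrite("pics/e_top.png",im)
for i,s,cc in blobs((h[...,1]<45)&(h[...,2]>150),25,300)[0]:
    if 200<s[0]<430 and 115<cc[1]<280:print(s,cc.round(1))
E
```

```text
t: 29.7
tcp_pos: [0.6116, 0.2109, 0.2623]
tool_rot: [0.481, 0.877, -0.0, -0.0]
force: [-0.2, -0.9, 0.0]
finger_gap: 0.003
N2 marker pred [358.8 134.2] obs 359,133.5; tag seated pred 0,-3 [336.2 143.8] [335.3 144.6] obs 335.3,144.1
[258 124  16  10  55] [267.5 129.5]
```

Blank 2's disc matches a seated blank in nest 2 to within 0.5 px. Now to push the bar blank gently downhill.

```bash
python3 -m jog '[[[-1.7,-1.1,-1,0],[-1.7,-1.1,-1,0],[-1.7,-1.1,0,0],[-1.3,-0.8,0,0],[-0.8,-0.5,0,0],[0,0,0,0],[0,0,0,0],[0,0,0,0]]]';python3 -m jog '[[[-0.8,-0.5,0,0],[-0.8,-0.5,0,0],[-0.8,-0.5,0,0],[-0.4,-0.3,0,0],[0,0,0,0],[0,0,0,0],[0,0,0,0],[0,0,0,0]]]'
```

```text
t: 30.75
tcp_pos: [0.6043, 0.2066, 0.2607]
tool_rot: [0.481, 0.877, 0.0, 0.0]
force: [-0.7, -0.8, 0.2]
finger_gap: -0.002
t: 31.75
tcp_pos: [0.6015, 0.2047, 0.2607]
tool_rot: [0.481, 0.877, -0.0, 0.0]
force: [-0.4, 0.3, -0.2]
finger_gap: -0.001
```

```bash
python3 -m jog '[[[-0.8,-0.5,0,0],[-0.8,-0.5,0,0],[0,0,0,0],[0,0,0,0],[4,2.5,5,0],[5,3,20,0],[5,3,40,0],[0,-20,40,0]]]';python3 -m jog '[[[-20,-50,0,-10],[-25,-52,0,-10],[-25,-52,0,-10],[-25,-50,0,-10],[-25,-20,0,-10],[-20,0,0,-10],[0,0,0,-10],[0,0,0,-10]]]' 100; python3 - <<'E'
from h import *
P={}
for n in("top","side"):
    im=manip.snapshot(n)[:,:,::-1];cv2.imwrite(f"pics/f_{n}.png",im);h=cv2.cvtColor(im,cv2.COLOR_BGR2HSV)
    g=(h[...,1]<45)&(h[...,2]>150)
    for i,s,c in blobs(g,25,300)[0]:
        if 200<s[0]<430 and 115<c[1]<280:print(n,s,c.round(1))
E
```

```text
t: 32.75
tcp_pos: [0.6143, 0.1934, 0.367]
tool_rot: [0.48, 0.877, 0.0, 0.0]
force: [0.1, 0.1, 0.4]
finger_gap: -0.007
t: 33.75
tcp_pos: [0.474, -0.032, 0.3664]
tool_rot: [0.933, 0.36, 0.001, 0.0]
force: [0.2, 0.5, 0.7]
finger_gap: 1.003
top [334 105  12  25 206] [339.7 117.1]
top [387 122  14  15 157] [393.5 128.9]
top [294 131  25  18 143] [305.8 139.7]
top [309 156  24  18 141] [320.7 163.9]
top [423 157  16   9  63] [430.7 160.3]
top [220 168  15  14 165] [227.3 174.4]
top [372 173  36   5  55] [389.9 175.1]
top [237 192  15  15 172] [243.9 199.1]
top [376 214  14  14 142] [382.6 220.5]
side [255 112  40  27 219] [276.4 127.4]
side [212 115  19   5  64] [221.  117.1]
side [361 120  12   7  44] [367.3 123. ]
side [374 124  34   6 114] [391.5 126.3]
side [353 128  13  11 105] [359.  133.4]
side [373 131   7   9  44] [375.6 134.9]
side [422 143  25  10 106] [432.4 149.5]
side [387 171  19  19 124] [396.2 180.1]
side [240 176   9  11  55] [243.1 180.5]
side [361 182  19  20 140] [369.8 191. ]
side [323 184  24  29 208] [333.9 199.4]
side [408 242  17  15 189] [415.7 249.1]
side [290 268   9  13  35] [294.5 274.6]
```

```bash
python3 - <<'E'
from h import *
for nm,m,b,yaw in(("NB",((305.8,139.7),(396.2,180.1)),((320.7,163.9),(369.8,191.0)),32.5),("N2",((227.3,174.4),(359,133.4)),((243.9,199.1),(335.3,144.1)),35),("N1 start",((393.5,128.7),(415.8,249.1)),((396.4,156.2),(380.2,252.1)),4.9)):
    M,_=tri(*m);B,e=tri(*b);d=(B-M)*1e3;y=np.radians(yaw);h=d@[np.cos(y),np.sin(y),0]
    print(nm,"along slope %.1f (exp -64) across %.1f normal %.1f (exp 22)"%(h*.906+d[2]*.423,d@[-np.sin(y),np.cos(y),0],-h*.423+d[2]*.906), (M*1e3).round(1),(B*1e3).round(1),e)
s=cv2.imread("pics/f_side.png");t=cv2.imread("pics/f_top.png")
A=cv2.resize(s[150:240,340:430],(400,400),interpolation=cv2.INTER_CUBIC);B=cv2.resize(t[110:200,275:365],(400,400),interpolation=cv2.INTER_CUBIC)
cv2.imwrite("pics/f.png",np.hstack([A,B]))
E
```

```text
NB along slope -65.0 (exp -64) across 0.3 normal 23.7 (exp 22) [625.5 220.6  92.3] [567.2 183.9  86.4] 0.0006977265148113226
N2 along slope -67.4 (exp -64) across 0.1 normal 21.1 (exp 22) [536.4 403.7  94.2] [479.1 363.6  84.8] 0.0008439822436889766
N1 start along slope -64.2 (exp -64) across -1.3 normal 21.9 (exp 22) [656.2   8.   93.9] [589.1   1.   86.6] 0.0010602141562003663
```

View pics/f.png

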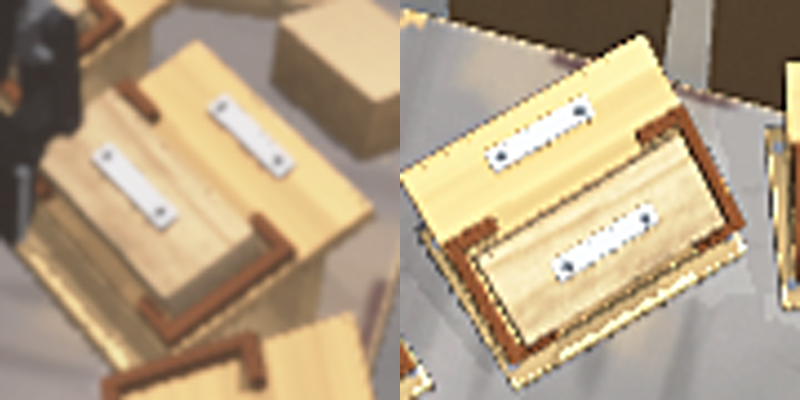

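The bar blank lies within all the strips. Its tag is 23.7 mm square to the bed from the marker's base level, against 22 expected, and the nudge path was free where a raised face would have been hit. Its end-edge slope bears the same ratio to the strip's as when it was seated at the start. So it is seated.

Now round blank 1.

```bash
python3 -m jog '[[[-8,14,-20,-3],[-9,15,-30,-3],[-9,15,-35,-1.5],[-8,13,-35,0],[-0.5,1.6,-35,0],[0,0,-20,0],[0,0,-10,0],[0,0,-2.6,0]]]' 100 60;python3 -m jog '[[[0,0,0,0],[0,0,0,0],[0,0,0,0],[0,0,0,0],[0,0,0,0],[0,0,0,0],[0,0,0,0],[0,0,0,0]]]' 45 60
```

```text
t: 34.85
tcp_pos: [0.4398, 0.0268, 0.1779]
tool_rot: [0.953, 0.301, 0.0, 0.0]
force: [0.3, 0.7, 0.3]
finger_gap: 1.001
t: 35.85
tcp_pos: [0.4395, 0.0268, 0.1794]
tool_rot: [0.954, 0.3, 0.001, 0.0]
force: [-0.6, 0.3, 6.1]
finger_gap: 0.624
```

```bash
python3 -m jog '[[[0,0,5,0],[0,0,15,0],[0,0,30,0],[0,0,35,0],[0,0,30,0],[5,-1,15,-3],[15,-2,8,-5],[24,-4,2,-5]]]'; python3 -m jog '[[[27,-4,0,-5],[27,-4,0,-5],[25,-4,0,-4.4],[20,-3,0,-2.5],[10,-2,-10,0],[2.5,-0.2,-20,0],[0,0,-18,0],[0,0,-12,0]]]' 45 30; python3 -m jog '[[[0,0,0,0],[0,0,0,0],[0,0,0,0],[0,0,0,0],[0,0,0,0],[0,0,0,0],[0,0,0,0],[0,0,0,0]]]'
```

```text
t: 36.85
tcp_pos: [0.4828, 0.02, 0.3192]
tool_rot: [0.982, 0.19, 0.0, 0.0]
force: [0.9, -0.9, -2.2]
finger_gap: 0.628
t: 37.85
tcp_pos: [0.5938, 0.0028, 0.2565]
tool_rot: [0.999, 0.045, -0.002, -0.0]
force: [-0.7, 0.0, -2.1]
finger_gap: 0.629
t: 38.85
tcp_pos: [0.5942, 0.0027, 0.2579]
tool_rot: [0.999, 0.045, -0.001, -0.0]
force: [-4.4, -0.7, -3.3]
finger_gap: 0.623
```

It's brushing the upper strip, with a downhill force of 4 N. I'll back off 2 mm downhill and lower.

```bash
python3 -m jog '[[[-1,0,0,0],[-1,0,0,0],[-0.5,0,0,0],[0,0,-1,0],[0,0,-1,0],[0,0,-1,0],[0,0,-1,0],[0,0,0,0]]]'; python3 -m jog '[[[0,0,-1,0],[0,0,-0.5,0],[0,0,-0.5,0],[0,0,-0.5,0],[0,0,-0.5,0],[0,0,0,0],[0,0,0,0],[0,0,0,0]]]'
```

```text
t: 39.85
tcp_pos: [0.5928, 0.0025, 0.2541]
tool_rot: [0.999, 0.044, 0.001, 0.0]
force: [0.3, 1.1, -1.2]
finger_gap: 0.626
t: 40.85
tcp_pos: [0.5924, 0.0026, 0.2511]
tool_rot: [0.999, 0.045, 0.0, -0.0]
force: [-0.2, 0.3, -1.0]
finger_gap: 0.627
```

```bash
python3 -m jog '[[[0.4,0,-0.5,0],[0.3,0,-0.5,0],[0,0,-0.5,0],[0,0,-0.5,0],[0,0,-0.5,0],[0,0,-0.5,0],[0,0,0,0],[0,0,0,0]]]'; python3 - <<'E'
from h import *
s=manip.sense();print(s['tcp_pos'].round(4))
E
```

```text
t: 41.85
tcp_pos: [0.5931, 0.0025, 0.2493]
tool_rot: [0.999, 0.045, 0.0, 0.0]
force: [-3.1, -1.4, 6.4]
finger_gap: 0.627
[0.5931 0.0025 0.2493]
```

```bash
python3 -m jog '[[[0.3,0,0.5,0],[0.3,0,0.5,0],[0,0,0.5,0],[0,0,-0.5,0],[0,0,-0.5,0],[0,0,0,0],[0,0,0,0],[0,0,0,0]]]' 45 30; python3 -m jog '[[[0,0,0.5,0],[0,0,0,0],[0,0,0,0],[0,0,0,0],[0,0,0,0],[0,0,0,0],[0,0,0,0],[0,0,0,0]]]' 68 30;python3 -m jog '[[[0,0,2,0],[0,0,3,0],[0,0,8,0],[0,0,20,0],[0,0,30,0],[0,0,30,0],[-30,20,20,0],[-50,20,20,0]]]' 80 30; python3 -m jog '[[[-55,25,0,0],[-55,25,0,0],[-50,25,0,0],[-10,40,0,0],[0,50,0,0],[0,50,0,0],[0,30,0,0],[0,0,0,0]]]'; python3 - <<'E'
from h import *
P={}
for n in("top","side"):
    im=manip.snapshot(n)[:,:,::-1];cv2.imwrite(f"pics/g_{n}.png",im);h=cv2.cvtColor(im,cv2.COLOR_BGR2HSV)
    g=(h[...,1]<45)&(h[...,2]>150)
    for i,s,c in blobs(g,25,300)[0]:
        if 200<s[0]<430 and 115<c[1]<280:print(n,s,c.round(1))
E
```

```text
t: 42.85
tcp_pos: [0.5934, 0.0025, 0.2493]
tool_rot: [0.999, 0.045, -0.0, 0.0]
force: [-3.8, -2.0, 8.5]
finger_gap: 0.625
t: 43.85
tcp_pos: [0.5937, 0.0027, 0.2491]
tool_rot: [0.999, 0.045, 0.0, -0.0]
force: [-0.6, -0.3, -0.2]
finger_gap: 0.683
t: 44.85
tcp_pos: [0.514, 0.0427, 0.3837]
tool_rot: [0.999, 0.044, 0.002, 0.0]
force: [-0.2, -0.2, 0.4]
finger_gap: 0.804
t: 45.85
tcp_pos: [0.3436, 0.2892, 0.3828]
tool_rot: [0.999, 0.046, 0.001, -0.0]
force: [-0.3, 0.4, 0.1]
finger_gap: 0.801
top [283 114  30  22 280] [294.6 125.5]
top [387 122  14  15 152] [393.5 128.8]
top [294 131  25  18 132] [305.8 139.8]
top [389 152  14  14 151] [395.2 158.7]
top [213 155   5  19  33] [215.5 165.8]
top [309 156  24  18 135] [320.5 164. ]
top [220 168  15  14 162] [227.3 174.4]
top [237 192  15  15 168] [243.9 199.2]
side [256 117  16  12  59] [263.6 122.4]
side [362 120  10   7  29] [367.4 123. ]
side [375 124  33   6  93] [391.1 126.1]
side [274 127  40  26 288] [297.6 140. ]
side [353 128  13  11 105] [358.9 133.4]
side [373 131   7   9  40] [375.8 134.8]
side [329 139  13  11 111] [335.2 144. ]
side [387 171  19  19 115] [395.9 180. ]
side [361 182  19  20 133] [369.8 191.2]
side [333 204  14   9  76] [338.5 208.6]
side [369 243  16  14 174] [376.6 249.4]
side [408 243  17  14 181] [415.6 249.3]
```

```bash
python3 - <<'E'
from h import *
for nm,m,b,yaw in(("NB",((305.8,139.8),(395.9,180.0)),((320.5,164.0),(369.8,191.2)),32.5),("N2",((227.3,174.4),(358.9,133.4)),((243.9,199.2),(335.2,144.0)),35),("N1",((393.5,128.8),(415.6,249.3)),((395.2,158.7),(376.6,249.4)),4.9)):
    M,_=tri(*m);B,e=tri(*b);d=(B-M)*1e3;y=np.radians(yaw);h=d@[np.cos(y),np.sin(y),0]
    print(nm,"along %.1f (-64+-3.3) across %.1f (+-4) normal %.1f (22)"%(h*.906+d[2]*.423,d@[-np.sin(y),np.cos(y),0],-h*.423+d[2]*.906))
def cov(n,c,r=13,f="g"):
    im=cv2.resize(cv2.imread(f"pics/{f}_{n}.png"),None,fx=4,fy=4,interpolation=cv2.INTER_CUBIC);x,y=(np.array(c)*4).astype(int)
    p=cv2.cvtColor(im[y-4*r:y+4*r,x-4*r:x+4*r],cv2.COLOR_BGR2HSV);m=((p[...,1]<60)&(p[...,2]>140)).astype(np.uint8)
    k,l,s,_=cv2.connectedComponentsWithStats(m);i=1+s[1:,4].argmax();q=max(cv2.findContours((l==i).astype(np.uint8),0,1)[0],key=len)
    E=cv2.fitEllipse(cv2.convexHull(q));return np.array(E[1]).round(1),round(E[2],0)
for nm,t,s in(("N1 marker",(393.5,128.8),(415.6,249.3)),("N1 tag",(395.2,158.7),(376.6,249.4)),("N2 marker",(227.3,174.4),(358.9,133.4)),("N2 tag",(243.9,199.2),(335.2,144.))):print(nm,cov("top",t),cov("side",s))
# bystanders: before/after difference in side image
a=cv2.imread("pics/side0.png").astype(int);b=cv2.imread("pics/g_side.png").astype(int)
for nm,(x0,y0,x1,y1) in(("block",(263,195,304,241)),("knob",(304,185,332,215))):print(nm,"mean diff",np.abs(a-b)[y0:y1,x0:x1].mean().round(1))
for f in("side0","g_side"):
    h=cv2.cvtColor(cv2.imread(f"pics/{f}.png"),cv2.COLOR_BGR2HSV)
    k=np.argwhere(h[185:213,304:332,2]<60).mean(0)[::-1]+[304,185];c=np.argwhere((h[193:243,260:306,1]>95))
    print(f,"knob",k.round(1),"block",(c.mean(0)[::-1]+[260,193]).round(1),len(c))
E
```

```text
NB along -64.8 (-64+-3.3) across 0.5 (+-4) normal 22.2 (22)
N2 along -67.4 (-64+-3.3) across 0.1 (+-4) normal 21.4 (22)
N1 along -68.7 (-64+-3.3) across 3.1 (+-4) normal 27.6 (22)
N1 marker (array([56. , 58.5]), 27.0) (array([56.2, 72.1]), 68.0)
N1 tag (array([57.2, 59.7]), 54.0) (array([52.9, 72.7]), 64.0)
N2 marker (array([58.2, 59.9]), 104.0) (array([46.2, 65. ]), 60.0)
N2 tag (array([59.6, 60.9]), 61.0) (array([43.4, 56.6]), 61.0)
block mean diff 6.7
knob mean diff 2.8
side0 knob [317.8 204.5] block [283.6 216.6] 953
g_side knob [318.  204.2] block [283.5 216.8] 942
```

The bar nest and nest 2 check out as seated, and the bystanders haven't moved. Nest 1's tag, though, is 5.6 mm too high and 4.7 mm downhill, so that blank is probably riding on a strip. I'll compare its outline with the seated bar blank in the first picture.

```bash
python3 - <<'E'
from h import *
yaw=np.radians(4.9);a=np.radians(25);c,s_=np.cos(yaw),np.sin(yaw);o=np.array([.600,.003,.0625])
X=np.array([c*np.cos(a),s_*np.cos(a),np.sin(a)]);Z=np.array([-c*np.sin(a),-s_*np.sin(a),np.cos(a)]);Y=np.cross(Z,X)
for n,(x0,y0,x1,y1) in(("side",(355,215,445,310)),("top",(350,110,440,185))):
  for f in(n+"0","g_"+n):
    im=cv2.resize(cv2.imread(f"pics/{f}.png")[y0:y1,x0:x1],None,fx=4,fy=4,interpolation=cv2.INTER_CUBIC);h=cv2.cvtColor(im,cv2.COLOR_BGR2HSV)
    prof=[]
    for y in(-45,):
        for x in range(-56,60,4):
            p=((proj(n,o+(X*x+Y*y+Z*22)/1e3)-[x0,y0]+.4)*4).astype(int);q=h[p[1]-2:p[1]+3,p[0]-2:p[0]+3].reshape(-1,3).mean(0).astype(int);prof.append(f"{x}:{q[1]}/{q[2]}")
    print(f," ".join(prof))
E
```

```text
side0 -56:23/157 -52:23/158 -48:23/151 -44:83/181 -40:77/234 -36:97/182 -32:103/145 -28:95/161 -24:87/191 -20:90/189 -16:87/199 -12:86/205 -8:89/198 -4:83/211 0:80/218 4:79/221 8:77/222 12:86/213 16:86/215 20:81/222 24:83/219 28:85/167 32:106/187 36:112/208 40:111/207 44:107/226 48:107/228 52:109/223 56:110/219
g_side -56:23/161 -52:23/162 -48:24/131 -44:80/138 -40:94/182 -36:87/198 -32:88/192 -28:87/207 -24:87/210 -20:88/207 -16:85/207 -12:82/215 -8:82/215 -4:80/220 0:84/218 4:89/211 8:78/226 12:81/223 16:83/211 20:86/146 24:108/213 28:107/225 32:109/223 36:111/213 40:111/212 44:105/230 48:105/231 52:107/226 56:109/223
top0 -56:14/149 -52:25/129 -48:77/220 -44:105/191 -40:100/168 -36:128/96 -32:186/90 -28:124/78 -24:84/216 -20:91/191 -16:85/207 -12:83/220 -8:91/204 -4:83/220 0:77/227 4:76/229 8:73/231 12:80/224 16:85/218 20:74/232 24:81/230 28:86/159 32:135/110 36:171/115 40:147/130 44:95/251 48:106/238 52:106/237 56:109/232
g_top -56:13/141 -52:20/113 -48:105/169 -44:101/206 -40:102/171 -36:83/174 -32:88/210 -28:90/207 -24:83/221 -20:81/224 -16:89/216 -12:75/229 -8:72/236 -4:70/237 0:68/239 4:79/227 8:79/230 12:69/239 16:78/236 20:97/181 24:101/237 28:112/187 32:130/124 36:171/119 40:147/138 44:88/252 48:103/244 52:101/243 56:105/238
```

Nest 1's blank is shifted about 8 mm downhill, with its downhill edge up on the lower strips; both views show its uphill top edge at x ≈ +20 instead of +28. I'll close the fingers, come down on its downhill side at mid-length, and push it up the slope until it drops in.

```bash
python3 -m jog '[[[24,-36,0,10.6],[24,-36,0,10.6],[24,-36,0,10.6],[24,-36,0,10.6],[24,-36,0,10.6],[24,-36,0,10.6],[24,-37,0,10.6],[22,-36,0,10.6]]]' 0 30; python3 -m jog '[[[0,0,-15,5],[0,0,-25,0],[0,0,-30,0],[0,0,-30,0],[0,0,-25,0],[0,0,-15,0],[0,0,-8,0],[0,0,0,0]]]'
```

```text
t: 46.95
tcp_pos: [0.5322, -0.002, 0.3823]
tool_rot: [0.71, 0.704, -0.0, -0.0]
force: [-0.1, 0.3, 0.1]
finger_gap: 0.002
t: 47.95
tcp_pos: [0.5323, 0.0005, 0.2342]
tool_rot: [0.68, 0.733, -0.0, -0.0]
force: [-0.8, 0.2, -0.2]
finger_gap: -0.001
```

```bash
python3 -m jog '[[[2,0.2,0,0],[3,0.2,0,0],[3,0.2,0,0],[2,0.2,0,0],[1.5,0.1,0,0],[1,0,0,0],[0,0,0,0],[0,0,0,0]]]';python3 -m jog '[[[0.7,0,0,0],[0.7,0,0,0],[0.7,0,0,0],[0.7,0,0,0],[0.7,0,0,0],[0.5,0,0,0],[0,0,0,0],[0,0,0,0]]]'
```

```text
t: 48.95
tcp_pos: [0.5447, 0.0018, 0.2341]
tool_rot: [0.68, 0.733, -0.0, -0.0]
force: [0.0, -0.3, 0.3]
finger_gap: 0.004
t: 49.95
tcp_pos: [0.5477, 0.0018, 0.2339]
tool_rot: [0.68, 0.733, -0.001, -0.002]
force: [-5.7, -0.9, 2.1]
finger_gap: 0.003
```

```bash
python3 -m jog '[[[0.7,0,0,0],[0.7,0,0,0],[0.7,0,0,0],[0.7,0,0,0],[0.7,0,0,0],[0.7,0,0,0],[0,0,0,0],[0,0,0,0]]]'; python3 - <<'E'
from h import *
for n in("side",):
    im=manip.snapshot(n)[:,:,::-1];cv2.imwrite(f"pics/i_{n}.png",im);h=cv2.cvtColor(im,cv2.COLOR_BGR2HSV)
    for i,s,c in blobs((h[...,1]<45)&(h[...,2]>150),25,300)[0]:
        if 360<s[0]<430 and 225<c[1]<280:print(n,s,c.round(1))
E
```

```text
t: 50.95
tcp_pos: [0.5494, 0.0018, 0.2337]
tool_rot: [0.68, 0.733, -0.004, -0.005]
force: [-11.6, -4.1, 6.7]
finger_gap: 0.001
side [371 243  14  14 139] [378.  249.3]
side [408 242  17  15 190] [415.7 249.2]
```

It's moving (tag +1.4 px) but dragging, because my push has a component into the slope. I'll push along the slope instead.

```bash
python3 -m jog '[[[0,0,0.7,0],[0,0,0.7,0],[0,0,0.7,0],[0.5,0,0.7,0],[0.5,0,0.5,0],[0.5,0,0.3,0],[0,0,0,0],[0,0,0,0]]]'; python3 - <<'E'
from h import *
for n in("side",):
    im=manip.snapshot(n)[:,:,::-1];cv2.imwrite(f"pics/i_{n}.png",im);h=cv2.cvtColor(im,cv2.COLOR_BGR2HSV)
    for i,s,c in blobs((h[...,1]<45)&(h[...,2]>150),25,300)[0]:
        if 360<s[0]<430 and 225<c[1]<280:print(n,s,c.round(1))
E
```

```text
t: 52.0
tcp_pos: [0.5547, 0.0017, 0.2378]
tool_rot: [0.68, 0.733, 0.0, 0.0]
force: [-0.9, 0.1, 0.2]
finger_gap: -0.001
side [408 242  17  15 189] [415.7 249.1]
side [374 244  16  15 173] [381.3 250.7]
```

It freed and moved, and the force dropped to zero. I'll back off and measure.

```bash
python3 -m jog '[[[-5,0,0,0],[-12,0,0,0],[-15,0,20,0],[-30,10,40,0],[-40,30,45,0],[-40,45,0,0],[-30,50,0,0],[0,55,0,0]]]'; python3 -m jog '[[[-20,55,0,0],[-20,55,0,0],[0,50,0,0],[0,30,0,0],[0,0,0,0],[0,0,0,0],[0,0,0,0],[0,0,0,0]]]'; cat > chk.py <<'E'
from h import *
Q={}
for n in("top","side"):
    im=manip.snapshot(n)[:,:,::-1];cv2.imwrite(f"pics/j_{n}.png",im);h=cv2.cvtColor(im,cv2.COLOR_BGR2HSV)
    Q[n]=[c for i,s,c in blobs((h[...,1]<45)&(h[...,2]>150),60,300)[0]]
near=lambda n,p:min(Q[n],key=lambda c:np.hypot(*(c-p)))
for nm,m,b,yaw in(("NB",((305.8,139.8),(395.9,180.0)),((320.5,164.0),(369.8,191.2)),32.5),("N2",((227.3,174.4),(358.9,133.4)),((243.9,199.2),(335.2,144.0)),35),("N1",((393.5,128.8),(415.6,249.3)),((395.2,157.),(381,250.4)),4.9)):
    m=[near(n,p) for n,p in zip(("top","side"),m)];b=[near(n,p) for n,p in zip(("top","side"),b)]
    M,_=tri(*m);B,e=tri(*b);d=(B-M)*1e3;y=np.radians(yaw);g=d@[np.cos(y),np.sin(y),0]
    print(nm,"along %.1f (-64+-3.3) across %.1f (+-4) normal %.1f (22)"%(g*.906+d[2]*.423,d@[-np.sin(y),np.cos(y),0],-g*.423+d[2]*.906),np.round(b,1).tolist())
yaw=np.radians(4.9);a=np.radians(25);c,s_=np.cos(yaw),np.sin(yaw);o=np.array([.600,.003,.0625])
X=np.array([c*np.cos(a),s_*np.cos(a),np.sin(a)]);Z=np.array([-c*np.sin(a),-s_*np.sin(a),np.cos(a)]);Y=np.cross(Z,X)
for n,(x0,y0,x1,y1) in(("side",(355,215,445,310)),("top",(350,110,440,185))):
  for y in(-45,45):
    im=cv2.resize(cv2.imread(f"pics/j_{n}.png")[y0:y1,x0:x1],None,fx=4,fy=4,interpolation=cv2.INTER_CUBIC);h=cv2.cvtColor(im,cv2.COLOR_BGR2HSV)
    prof=[]
    for x in list(range(-48,-16,4))+list(range(12,44,4)):
        p=((proj(n,o+(X*x+Y*y+Z*22)/1e3)-[x0,y0]+.4)*4).astype(int);q=h[p[1]-2:p[1]+3,p[0]-2:p[0]+3].reshape(-1,3).mean(0).astype(int);prof.append(f"{x}:{q[1]}/{q[2]}")
    print(n,y," ".join(prof))
E
python3 chk.py
```

```text
t: 53.05
tcp_pos: [0.3817, 0.1902, 0.3396]
tool_rot: [0.681, 0.733, -0.001, -0.001]
force: [3.1, 0.2, -0.4]
finger_gap: 0.002
t: 54.05
tcp_pos: [0.3455, 0.3786, 0.3396]
tool_rot: [0.681, 0.732, -0.0, -0.0]
force: [0.4, -0.0, -0.3]
finger_gap: 0.006
NB along -64.9 (-64+-3.3) across 0.6 (+-4) normal 21.8 (22) [[320.5, 164.0], [369.8, 191.3]]
N2 along -67.2 (-64+-3.3) across -0.0 (+-4) normal 21.8 (22) [[243.9, 199.2], [335.2, 144.0]]
N1 along -62.9 (-64+-3.3) across 1.7 (+-4) normal 22.3 (22) [[395.2, 156.0], [380.6, 250.8]]
side -45 -48:22/153 -44:84/184 -40:76/235 -36:96/185 -32:102/147 -28:95/163 -24:87/197 -20:88/195 12:84/216 16:85/217 20:80/224 24:82/223 28:87/172 32:105/184 36:111/212 40:111/210
side 45 -48:22/164 -44:21/164 -40:22/165 -36:42/141 -32:123/125 -28:102/108 -24:81/187 -20:84/198 12:85/212 16:89/202 20:91/201 24:86/204 28:86/179 32:92/118 36:134/128 40:127/125
top -45 -48:68/226 -44:105/209 -40:100/183 -36:126/104 -32:185/99 -28:121/87 -24:82/235 -20:91/209 12:73/235 16:80/229 20:66/243 24:74/244 28:86/174 32:133/120 36:169/126 40:148/144
top 45 -48:78/238 -44:94/219 -40:101/185 -36:96/179 -32:104/215 -28:116/164 -24:72/225 -20:76/228 12:73/239 16:78/232 20:91/225 24:75/242 28:82/183 32:109/202 36:106/245 40:105/240
```

All three blanks now measure as seated, and nest 1's profile matches the original seated one. One last bystander check, then I'll hand in.

```bash
python3 - <<'E'
from h import *
for f in("side0","j_side"):
    h=cv2.cvtColor(cv2.imread(f"pics/{f}.png"),cv2.COLOR_BGR2HSV)
    k=np.argwhere(h[185:213,304:332,2]<60).mean(0)[::-1]+[304,185];c=np.argwhere((h[193:243,260:306,1]>95));print(f,k.round(1),(c.mean(0)[::-1]+[260,193]).round(1))
s=manip.sense();print(s['t'],s['force'].round(1),np.abs(s['qd']).max().round(3))
print(manip.sign_off())
E
```

```text
side0 [317.8 204.5] [283.6 216.6]
j_side [318.1 204.2] [283.5 216.6]
54.15 [-0.4  0.4  0.2] 0.004
the job is handed in; nothing more can be done
None
```

All three blanks are sorted, and my last measurements show each one lying flat inside its own strips with the tag up. I handed in at 54.2 s of the 72 s allowed, with the arm clear and still.

- **Bar blank:** I gripped it by the ends of its tag, because a vertical tool cannot take the sloping wood from the sides. It went from round nest 1 to the bar nest.
- **Round blanks:** I gripped both across their 55 mm width. Blank 2 is in round nest 2 and blank 1 is in round nest 1.

| Nest | Tag from marker, along slope (−64 ± 3.3 mm) | Across (± 4 mm) | Height square to bed (22 mm) |
|---|---|---|---|
| Bar nest | −64.9 | 0.6 | 21.8 |
| Round nest 2 | −67.2 | 0.0 | 21.8 |
| Round nest 1 | −62.9 | 1.7 | 22.3 |

The sanding block and star knob are where they started, to within 0.3 px in the side view.

**Checks that failed or disagreed:**
- **Round nest 1:** blank 1 first came to rest with its downhill edge on the lower strips, about 5.6 mm too high. I pushed it up the slope with closed fingers until it dropped in. The edge profiles I compared afterwards match those of the bar blank when it sat in that nest at the start.
- **Bar nest:** an early reading put this blank about 3.5 mm too high. I tried to nudge it downhill, met no contact, and the later readings agree it is seated.
- **Heights:** the cameras read about 2–3 mm above the stated heights throughout, so I judged seating relative to the nest markers.

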